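# Take a potted block out of its mould and lock it in the test socket

### The job

Lift the cured black block out of the aluminium potting mould and lock it in the test socket. The mould leaves only the block's ends free and the socket only its long sides, so set the block down flat on the bench in between, let go, and take it again the other way; seat it fully in the socket's pocket, stepped corner at the filled-in corner, while the lever is still open. Then swing the lever all the way down so that its sprung pad presses on the block, and leave the flux bottle and the tape roll where they are.

Things in the scene. Friction and masses are not known exactly. Their poses are not given: they have to be found in the camera images.
- block: potted converter block, black epoxy with small brass rings on top: 64 (x) x 44 (y) x 30 (z) mm, 170 g, loose. Origin: centre of its underside, z up. Its upright corner at +x, +y is stepped: a piece 12 (x) by 10 (y) mm is missing over the full height. Ends (faces across x) 64 mm apart, long sides 44 mm apart
- block_corner (a point): on the block: middle of the missing corner piece, level with the block's top: (26, 17, 30) mm in the block's frame
- mould: fixed open aluminium mould: flange 100 (x) x 94 x 8 mm, walls 95 x 73 mm, top 38 mm above the bench. Origin: centre of underside; axes as the block's in it. Cavity floor 8 mm above the bench, block flush with the top, play 1.5 mm. Both end walls (+x, -x) have a finger notch, y -17 to 17 mm, open outward and down to the flange; long sides closed. 5 mm pins on top at (40, -30), (-40, 30)
- socket: fixed test socket: base plate x -58 to 94, y -43 to 43, 8 mm thick, grey pocket. Origin: underside, below the pocket's centre; x from closed handle to hinge. Walls at both x ends (|x| 33 to 45) wrap 8 mm round the corners, 44 mm above the bench, top 7 mm sloped as lead-in; long sides open for 50 mm. Play 1.2 mm. A post fills the corner at +x, +y: the block fits only with its stepped corner there
- socket_floor (a point): centre of the pocket's floor, 12 mm above the bench, axes as the socket's: where the origin of the seated block comes to lie, with equal axes
- socket_corner (a point): on the socket: where block_corner comes to lie when the block is seated the right way round
- lever (a joint): angle of the steel lever: 0 when it lies level, shut over the block, its shank in a small fork on the front wall (61 mm above the bench); grows as it swings up and back about the socket's y axis, up to 2.25 rad; the stiff hinge keeps it where it is left (about 0.4 N m)
- lever_hinge (a point): on the socket: the lever's hinge axis (along the socket's y), at x = 58 mm, 54 mm above the bench
- lever_handle (a point): on the lever: centre of its black T-handle, a round bar 18 mm thick, 36 mm long, parallel to the hinge, 118 mm from it (shank 16 x 7 mm). In the socket's frame x = 58 - 118 cos(angle), z = 54 + 118 sin(angle) mm. Pinched by the two ends of the bar it turns between the fingers; it can also be pushed
- pressure_pad: round rubber pad, 17 mm across, under the lever 58 mm from its hinge; sprung, pushed in 3 mm by the block's top when the lever is shut; origin: middle of its rubber face
- flux_bottle: small amber bottle with a needle spout, 36 mm across, 108 mm high, loose; a bystander. Origin: centre of its underside
- tape_roll: roll of black tape lying flat, 55 mm across, 19 mm high, loose; a bystander. Origin: centre of its underside
There are look-alikes about, which are no part of the job. Leave any pink look-alike of the block alone.

How it is judged (in metres and radians):
On the way, in this order (a step that is already met when the one before it is completed fails the run):
1. the block is lifted clear of the mould (z of block in the frame of mould above 0.042 m), for 0.1 s.
2. the block lies flat on the bench, let go (height (world z) of block below 0.004 m and angle between block's own z axis and vertical below 0.06 rad and linear speed of block below 0.02 m/s and contact force between the fingers and block below 0.1 N), for 0.2 s.
3. the block is down in the socket's pocket, stepped corner at the post, with the lever still open (z of block in the frame of socket_floor below 0.002 m and horizontal distance between block and socket_floor below 0.003 m and horizontal distance between block_corner and socket_corner below 0.005 m and value of joint lever above 0.8 rad), for 0.2 s.
At the end, for the whole second after the job is handed in: the block rests fully down in the socket's pocket (underside within 2 mm of the floor, centre within 3 mm, stepped corner within 5 mm of its place, level), the lever is shut (below 0.04 rad) and its pad presses on the block with more than 1 N (z of block in the frame of socket_floor below 0.002 m and horizontal distance between block and socket_floor below 0.003 m and horizontal distance between block_corner and socket_corner below 0.005 m and angle between block's own z axis and vertical below 0.05 rad and value of joint lever below 0.04 rad and contact force between pressure_pad and block above 1 N and linear speed of block below 0.01 m/s); the robot touches nothing.
It fails at once if the flux bottle or the tape roll pushed more than 20 mm, or the bottle tipped (distance of any of flux_bottle, tape_roll from where it was at the start of the episode above 0.02 m or angle between flux_bottle's own z axis and vertical above 0.5 rad).
It also fails if it takes over 72 s, if anything falls off the work surface, if the arm or the gripper's body presses on something with over 40 N, if the wrist force passes 120 N, or if a joint passes its speed limit or range.

### The arm

A 6-joint arm with a two-finger parallel gripper is mounted at the origin on a cart in front of the work surface, level with it; the furniture and walls round the work are solid. World frame = base frame: x ahead of the robot, y to its left, z up, the work surface at z = 0. Lengths are in m, angles in degrees, forces in N, time in s.
With the tool pointing down it reaches from about 0.35 to 0.875 m from the base axis. Payload 4.2 kg.
Tool frame: the origin (TCP) lies on the centre line of the jaws, within the pads' length; the fingertips stand 19 mm ahead of it and the grasp point (between the pads) is the TCP; z points along the fingers, y is the line along which they close (so a half turn about z gives the same grasp; the last joint's range is limited). The gripper opens to 87 mm and grips with 3 to 60 N. Pads are 19 mm wide; open, the fingers measure 117 mm over their backs; the gripper's body (75 mm by 190 mm) begins 51 mm behind the grasp point.
Start: joints at [84.889, 22.042, 0.453, 0, -68.411, -14.817], TCP at [0.213, 0.588, 0.242] pointing down, gripper open.
Joint ranges: [-179.83, 179.83], [-69.29, 118.12], [-61.27, 80.66], [-181.25, 117.63], [-171.15, -9.14], [-177.46, 177.46]. Speed limits (degrees/s): [159.86, 159.86, 180, 180, 180, 180].

### API

Orientations are given as a 3x3 rotation matrix whose columns are the frame's x, y, z axes.
In Python, from station import sense, capture, finish_job, search_frame, masks_of gives the robot as it stands.
- The arm moves only by the tool drive_tool, never from a script. Its argument "rows" is a list of rows, each a list of 7 numbers: the opening in per cent of the stroke, from 0 (shut) to 100 (fully open), then the shift along the world's x, y, z in mm, then the turn, a rotation vector about the world's x, y, z in rad. In form: [[fingers, dx, dy, dz, wx, wy, wz], ...]. A call has 1 to 5 rows; each row shifts and turns the commanded pose from where the row before left it; what a row does not reach is not made up. A row lasts 1/12 s, in which the tool goes at most 41.7 mm and 7.16 degrees, less where a joint would pass 70% of its speed; a pose out of reach is approached as far as the arm can. A call is refused whole if a number of a shift passes 41.7 or a number of a turn 0.125, either way. A call with a gripper value outside its range is refused whole. The fingers move at their own pace and stop on an object; the grip force is fixed at half the most. Time passes only in rows, so rows that do not move let the fingers close. It gives the time, the measured TCP pose, the force, the opening and the grip force at its end, in the units of the state.
- sense(): the state, without advancing time (a new reading comes with each control period).
- capture(name): name is "side" or "top"; returns a dict with "frame" (400x640x3 uint8, red, green, blue), "z_map" (400x640 float32, m along the optical axis (not along the pixel's ray), 0 where there is no reading), "fx", "fy", "cx", "cy" (pixels), "distortion" ([k1, k2, p1, p2, k3] as OpenCV has them; the pictures are not rectified), "R" (3x3) and "t" (3): a world point X has camera coordinates R X + t. Camera axes: x right, y down, z forward; pixel columns grow to the right and rows downward; lengths in m; the calibration is good to about 2 mm. A picture is of the moment at which its call begins.
- finish_job(): hands the job in; it is judged then, once.
Trained networks look in a picture, given as the dict that the camera call returned (one of the last four; its "shot" number tells which), for a name from the list of things; names that differ only in an ending like _2 or _b are one class to them, and where a whole thing is asked for, a point or a joint stands for the part that bears it (a point fixed in the world has none). Each returns a list of dicts, best first, with "p" (0 to 1); they miss things now and then, are a little off and sometimes report something else, mostly with a low value. They report only what shows in the picture. A call takes as long as a camera call. They do not tell look-alikes from the thing itself.
- search_frame(label, picture): "xy" ([column, row] in pixels, amid what is visible of it).
- masks_of(label, picture): "region" (400x640 bool, what is visible of it) and "xy" ([column, row] in pixels, amid what is visible of it).
The state is a dict: "time_s": time; "joints": joint angles; "joint_velocities": joint speeds; "effort": joint torques, N m; "tcp_pos": TCP position; "ee_rot": TCP orientation; "wrist_force": force on the tool from outside, world axes, zero at the start; "moment": the same for the moment, N m; "gripper_width": opening from 0.0 (shut) to 1.0 (fully open); "gripper_force": force on a finger pad.
Only numpy, scipy, OpenCV 4.12 (cv2) and the standard library are available. Lean on these libraries where they do the work, as an engineer would, in place of code of your own. Each camera call takes 0.05 s, during which the arm holds its last target. There are 200 camera calls.

## Working session

There is one attempt and no reset: what is moved stays moved. The work goes in short steps, Python scripts to look and compute and a tool call to move; the robot and the scene stay as the last step left them, time stands still between calls to the robot, and variables do not carry over. Pictures are saved under pics/ and viewed, at most 10 in all, crops included, and the job is handed in when it is done.

Besides the shell and the picture viewer there is one more tool, called after ">>>" by a JSON object that holds its "method" and its "body". drive_tool: Moves the arm, as the interface text tells. Its arguments: {"type":"object","properties":{"rows":{"type":"array"}},"required":["rows"]}

```bash
mkdir -p pics; ls; cat > h.py <<'E'
import numpy as np, cv2
from station import *
def save(n,img): cv2.imwrite('pics/'+n+'.png',cv2.cvtColor(np.ascontiguousarray(img),cv2.COLOR_RGB2BGR))
def K(c): return np.array([[c['fx'],0,c['cx']],[0,c['fy'],c['cy']],[0,0,1.]])
def world(c,px,z=None):
    """px Nx2 -> world using z_map, or intersect plane world z"""
    px=np.atleast_2d(np.array(px,float)); u=cv2.undistortPoints(px[:,None],K(c),np.array(c['distortion'],float))[:,0]
    r=np.c_[u,np.ones(len(u))]; R=np.array(c['R']);t=np.array(c['t'])
    if z is None:
        d=c['z_map'][px[:,1].round().astype(int),px[:,0].round().astype(int)][:,None]
        return (r*d-t)@R
    o=-R.T@t; w=r@R; return o+w*((z-o[2])/w[:,2])[:,None]
def proj(c,X):
    return cv2.projectPoints(np.atleast_2d(np.array(X,float)),cv2.Rodrigues(np.array(c['R']))[0],np.array(c['t'],float),K(c),np.array(c['distortion'],float))[0][:,0]
E
python3 - <<'E'
from h import *
for n in ['top','side']:
    c=capture(n); save(n+'0',c['frame']); print(n,'cam',(-np.array(c['R']).T@np.array(c['t'])).round(3),np.array(c['R']).round(2).tolist(),c['fx'])
    for l in ['block','mould','socket','lever_handle','pressure_pad','flux_bottle','tape_roll']:
        for d in search_frame(l,c)[:4]:
            try: w=world(c,[d['xy']])[0].round(3)
            except Exception as e: w=e
            print(l,round(d['p'],2),np.round(d['xy']),w)
E
```

```text
pics
top cam [ 0.467 -0.096  0.97 ] [[-0.0, -1.0, 0.01], [-1.0, 0.0, -0.09], [0.09, -0.01, -1.0]] 390.7443900511369
block 0.96 [305. 170.] [ 0.613 -0.068  0.033]
block 0.73 [252. 226.] [0.478 0.057 0.039]
mould 0.84 [253. 212.] [0.51  0.057 0.036]
socket 0.96 [364. 188.] [ 0.568 -0.21   0.022]
lever_handle 0.86 [374. 151.] [ 0.637 -0.219  0.135]
pressure_pad 0.41 [378. 273.] [ 0.362 -0.245  0.001]
pressure_pad 0.22 [372. 154.] [ 0.633 -0.217  0.129]
flux_bottle 0.79 [288. 131.] [ 0.7   -0.027  0.067]
tape_roll 0.71 [371. 276.] [ 0.358 -0.225  0.022]
side cam [0.245 0.246 0.802] [[-0.77, -0.64, -0.01], [-0.54, 0.66, -0.52], [0.34, -0.4, -0.85]] 386.77314111417246
block 0.88 [277. 204.] [ 0.608 -0.057  0.029]
block 0.8 [285. 274.] [0.476 0.062 0.039]
mould 0.87 [286. 282.] [0.464 0.073 0.037]
mould 0.64 [314. 132.] [ 0.63  -0.221  0.12 ]
socket 0.77 [328. 176.] [ 0.573 -0.204  0.014]
lever_handle 0.75 [314. 134.] [ 0.629 -0.218  0.117]
pressure_pad 0.35 [312. 130.] [ 0.634 -0.217  0.127]
tape_roll 0.84 [410. 214.] [ 0.357 -0.249  0.002]
```

```bash
python3 - <<'E'
from h import *
c=capture('top'); f=c['frame'][100:310,200:440]; save('topcrop',cv2.resize(f,(685,600),interpolation=cv2.INTER_CUBIC))
c=capture('side'); f=c['frame'][100:310,210:450]; save('sidecrop',cv2.resize(f,(685,600),interpolation=cv2.INTER_CUBIC))
E
```

```text
(no output)
```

View pics/topcrop.png

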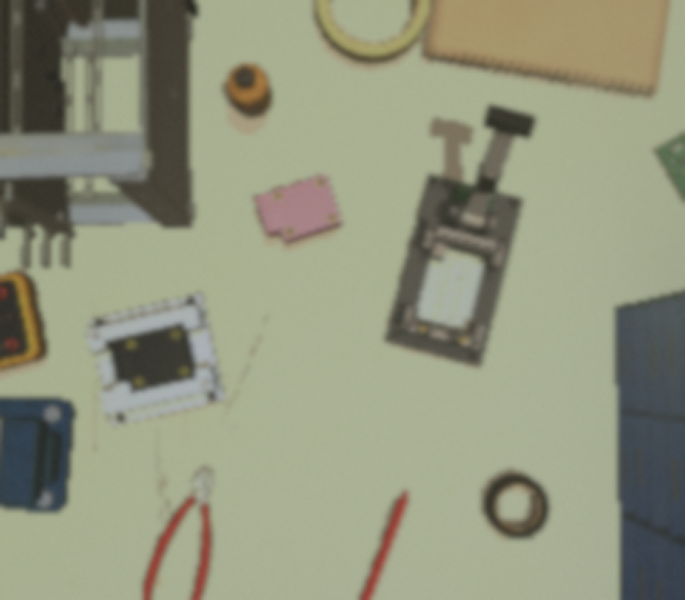

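View pics/sidecrop.png

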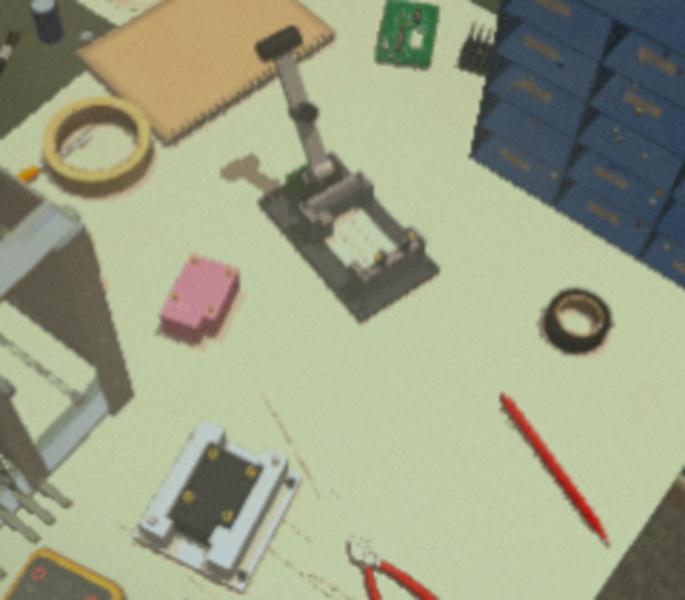

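The top crop shows the black block in the silver mould at about full-frame pixel (253,225). The pink block at (305,174) is the look-alike and stays put. Socket is near (360,200), lever leaning back with its handle at (378,142), bottle at (287,131), tape at (380,277). Next is a close crop to check the choice and find the stepped corner.

```bash
python3 - <<'E'
from h import *
import pickle
out=[]
D={}
for n in ['top','side']:
    cs=[capture(n) for _ in range(4)]
    c=dict(cs[-1]); c['frame']=np.mean([k['frame'] for k in cs],0).astype(np.uint8)
    for l in ['block','mould','socket','lever_handle']:
        c['m_'+l]=[(m['p'],m['region'],m['xy']) for m in masks_of(l,cs[-1])]
    zs=np.array([k['z_map'] for k in cs]); c['z_map']=np.median(zs,0); D[n]=c
pickle.dump(D,open('d.pkl','wb'))
a=D['top']['frame']; b=D['side']['frame']
g=lambda f,x,y,s=48:cv2.resize(f[y-s//1:y+s,x-s:x+s],(390,290) if 0 else (295,295),interpolation=cv2.INTER_LANCZOS4)
save('close',np.vstack([np.hstack([g(a,253,224,30),g(a,360,196,34)]),np.hstack([g(b,286,274,34),g(b,328,165,44)])]))
E
```

```text
(no output)
```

View pics/close.png

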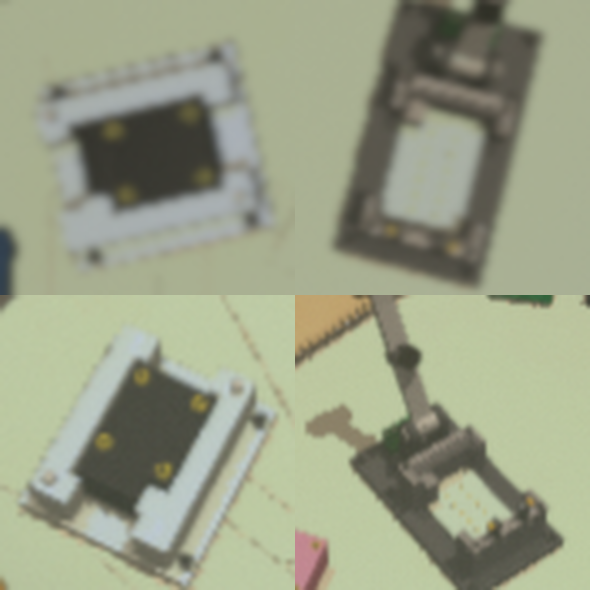

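The close crop shows a black block with brass rings in the mould. Its stepped corner is at lower left of the top view (crop (90,205)), so the block's +x is about world +y. The socket's post is at upper left (crop (412,112)) and its hinge is toward world +x. Next I fit the poses.

```bash
cat >> h.py <<'E'
from scipy.optimize import minimize
BL=np.array([[-32,-22],[32,-22],[32,12],[20,12],[20,22],[-32,22]])/1e3
def place(P,q,z):
    x,y,a=q; R=np.array([[np.cos(a),-np.sin(a)],[np.sin(a),np.cos(a)]])
    return np.c_[P@R.T+[x,y],np.full(len(P),z)]
def render(c,polys,S=8):
    m=np.zeros(c['frame'].shape[:2],np.float32); 
    x0,y0,x1,y1=c['roi']; img=np.zeros(((y1-y0)*S,(x1-x0)*S),np.uint8)
    for P in polys:
        p=(proj(c,P)+.5-[x0,y0])*S-.5
        cv2.fillPoly(img,[cv2.convexHull((p*16).round().astype(np.int32)) if len(P)!=6 else (p*16).round().astype(np.int32)],255,shift=4)
    return cv2.resize(img,(x1-x0,y1-y0),interpolation=cv2.INTER_AREA)/255.
def fit(jobs,q0):
    """jobs: (cam with roi, target image on roi (0..1), weight, polyfun(q)->list)"""
    def cost(q):
        q=[q[0],q[1],q[2]]
        return sum((w*(T-cv2.GaussianBlur(render(c,f(q)),(0,0),.7))**2).sum() for c,T,w,f in jobs)
    best=None
    r=minimize(cost,q0,method='Nelder-Mead',options=dict(initial_simplex=np.array(q0)+np.array([[0,0,0],[.008,0,0],[0,.008,0],[0,0,.12]]),xatol=1e-5,fatol=1e-4))
    return r.x,r.fun
def roi(c,x,y,s): 
    c=dict(c); c['roi']=(x-s,y-s,x+s,y+s); return c
def cut(c,im): x0,y0,x1,y1=c['roi']; return im[y0:y1,x0:x1]
E
python3 - <<'E'
from h import *
import pickle
D=pickle.load(open('d.pkl','rb'))
for c in D.values():
    for k in c:
        if k[:2]=='m_': print(k,[(round(p,2),r.sum(),np.round(xy)) for p,r,xy in c[k]])
js=[]
for n,x,y in [('top',253,224),('side',286,274)]:
    c=roi(D[n],x,y,19 if n=='top' else 22); g=cut(c,c['frame'].astype(float).min(2) if 0 else c['frame'].astype(float)[:,:,2])
    full=cut(c,c['frame'].astype(float)); v=full[:,:,2]
    T=np.clip((150-v)/(150-45),0,1); print(n,np.percentile(v,[5,20,50,80,95]))
    # weight only near the block
    ww=cv2.dilate(render(c,[place(BL,(.480,.058,np.radians(104)),.038)]),np.ones((9,9)))
    js.append((c,T,(ww>0.02).astype(float),lambda q:[place(BL,q,.038)]))
q0=[.480,.058,np.radians(104)]
for s in (js[:1],js[1:],js):
    q,f=fit(s,q0); print('block',q[:2].round(4),np.degrees(q[2]).round(1),round(f,2))
# socket base plate
B=np.array([[-58,-43],[94,-43],[94,43],[-58,43]])/1e3
box=lambda q:[np.vstack([place(B,q,0.),place(B,q,.008)])]
js=[]
for n,x,y,s in [('top',360,193,42),('side',325,165,52)]:
    c=roi(D[n],x,y,s); v=cut(c,c['frame'].astype(float)).mean(2); print(n,np.percentile(v,[5,20,50,80,95]))
    hull=cv2.GaussianBlur((np.clip((165-v)/(165-95),0,1)).astype(np.float32),(0,0),.01)
    T=np.clip((165-v)/(165-95),0,1)
    q0=[.563,-.207,np.radians(-14)]
    base=render(c,box(q0)); inner=cv2.erode(base,np.ones((9,9))); 
    out=cv2.dilate(base,np.ones((9,9)))
    w=((inner<.5)&(out>.02)).astype(float)
    # mask far-hinge edge (lever/shadow) out: only use edges w/o shadow
    js.append((c,T,w,box))
for s in (js[:1],js[1:],js):
    q,f=fit(s,q0); print('socket',q[:2].round(4),np.degrees(q[2]).round(1),round(f,2))
    for c,T,w,fn in s[:1]:
        pass
for i,n in enumerate(['top','side']):
    c=js[i][0]; print(n,'handle',[world(D[n],[xy]).round(3) for p,r,xy in D[n]['m_lever_handle']])
    img=D[n]['frame'].copy(); img=cv2.resize(img,None,fx=4,fy=4,interpolation=cv2.INTER_CUBIC)
    F=np.array([[-32,-22],[32,-22],[32,12],[20,12],[20,22],[-32,22]])/1e3
    W1=np.array([[33,-35],[45,-35],[45,35],[33,35]])/1e3
    for P,z in [(B,.008),(B,0),(F,.012),(W1,.044),(-W1,.044)]:
        cv2.polylines(img,[((proj(c,place(P,q,z))+.5)*4-.5).round().astype(np.int32)],True,(255,0,0),1)
    x0,y0,x1,y1=c['roi']; im=img[y0*4:y1*4,x0*4:x1*4]
    D[n]['o']=cv2.resize(im,(400,400))
save('fit',np.hstack([D['top']['o'],D['side']['o']]))
s=sense(); print(s['time_s'],np.round(s['ee_rot'],3).tolist(),s['tcp_pos'])
E
```

```text
m_block [(0.8, np.int64(493), array([257., 227.])), (0.7, np.int64(468), array([304., 176.])), (0.22, np.int64(2448), array([362., 186.]))]
m_mould [(0.73, np.int64(1150), array([254., 233.])), (0.36, np.int64(2425), array([360., 188.]))]
m_socket [(0.83, np.int64(2404), array([362., 186.]))]
m_lever_handle [(0.96, np.int64(344), array([374., 152.]))]
m_block [(0.93, np.int64(645), array([286., 274.])), (0.8, np.int64(598), array([280., 204.]))]
m_mould [(0.81, np.int64(1421), array([292., 282.]))]
m_socket [(0.64, np.int64(2416), array([326., 176.]))]
m_lever_handle [(0.65, np.int64(503), array([316., 134.]))]
top [ 48.  51. 142. 168. 176.]
side [ 65.  67. 155. 191. 197.]
block [0.4791 0.0566] 103.5 4.75
block [0.4793 0.0601] 103.5 49.03
block [0.4793 0.0584] 103.0 63.27
top [ 75.         103.33333333 163.66666667 164.33333333 165.        ]
side [ 77.66666667 117.33333333 181.33333333 183.66666667 185.        ]
socket [ 0.5406 -0.1945] -15.4 144.31
socket [ 0.5421 -0.1959] -14.8 104.95
socket [ 0.5419 -0.1955] -15.1 252.14
top handle [array([[ 0.637, -0.22 ,  0.132]])]
side handle [array([[ 0.627, -0.224,  0.114]])]
1.7 [[0.94, -0.341, -0.0], [-0.341, -0.94, 0.0], [-0.0, -0.0, -1.0]] [0.21299622 0.58757224 0.24155785]
```

View pics/fit.png

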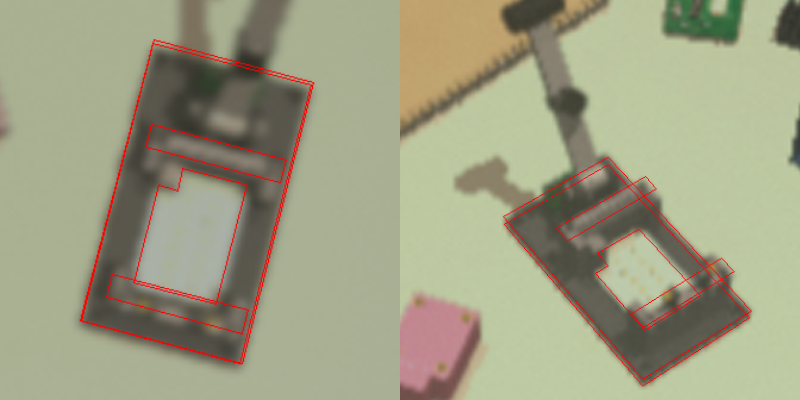

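The fit overlay sits on the socket's base plate and pocket in both views: socket (0.5415, -0.195), yaw -15°. Block is at (0.479, 0.057), yaw 103.5°. Before moving I check obstacle heights along the path.

```bash
python3 - <<'E'
from h import *
import pickle
D=pickle.load(open('d.pkl','rb'))
xs=np.arange(.2,.85,.04); ys=np.arange(.66,-.46,-.04); H=np.full((len(xs),len(ys)),-1.)
for c in D.values():
    yy,xx=np.mgrid[0:400:2,0:640:2]; px=np.c_[xx.ravel(),yy.ravel()]; ok=c['z_map'][px[:,1],px[:,0]]>0
    W=world(c,px[ok])
    i=np.floor((W[:,0]-.2)/.04+.5).astype(int); j=np.floor((.66-W[:,1])/.04+.5).astype(int)
    k=(i>=0)&(i<len(xs))&(j>=0)&(j<len(ys)); np.maximum.at(H,(i[k],j[k]),W[k,2])
print('y  ',' '.join('%4d'%(y*100) for y in ys))
for i in range(len(xs)-1,-1,-1): print('%3d'%(xs[i]*100),' '.join('%4d'%(h*100) if h>-.5 else '   .' for h in H[i]))
E
```

```text
y     66   62   57   53   49   45   41   37   33   29   25   21   17   13    9    5    1   -2   -6  -10  -14  -18  -22  -26  -30  -34  -38  -42  -46
 84    .    .    .    .    .    .    .    .    0    0    .    .    .    .    .    0    0    1    1    2    2    2    1    1    1    1    9    9    5
 80    .    .    .    .    .    .    .    .    0   25   25   25   25   25   25   25   25    0    2    2    2    2    1    1    1    1    1    0    0
 76    .    .    .    .    .    .    .    .    0   25   25   25   25   25   25   24   24    0    0    2    2    2    1    1    1    1    1    0    0
 72    .    .    .    .    .    .    .    .    0   24   23   23   23   23   23   23   24    8    5    0    0    0    1    1    1    1    1    0    0
 68    .    .    .    .    .    .    .    .    0   24   23   23   23   23   23   23   24    6    0    0    0    0   16    0    0    0    1    1    1
 64    .    .    .    .    .    .    .    .    0   25   24   24   24   24   24   24   24    2    3    3    0    1   16   48    0    0    0    0    0
 60    .    .    .    .    .    .    .    .    0   26   2
[... 881 characters left out ...]
   0    0    4    8    8    8    0    1    1    0    0    0    1    0    2    2    0   23   23   23   23
 32    .    .    .    .    .    .    .    .    0    0   40    0    0    0    0    1    1    0    0    0    1    0    1    2    0   23   23   23   23
 28    .    .    .    .    .    .    .    .    0    0    0    0    0    0    0    1    1    0   48    0    0    0    0    0    0   23   23   23   23
 24    .    .    .    .    .    .    .    .    0    0    0   40   40    0    0    0    0    0    0    0    0    0    0    0    0   23   23   23   23
 20    .    .    .    .    .    .    .    .    .    .    .    .    .    .    .    .    .    .    .    .    .    .    .   26    .   29    .    .    .
```

>>> {"method": "drive_tool", "body": {"rows": [[100,10,-20,0,0,0,0.06],[100,17,-34,0,0,0,0.06],[100,17,-34,0,0,0,0.06],[100,17,-34,0,0,0,0.06],[100,17,-34,0,0,0,0.06]]}}

```text
time_s: 2.12
tcp_pos: [0.2914, 0.43, 0.2416]
ee_rot: [[0.999, -0.044, 0.0], [-0.044, -0.999, 0.0], [0.0, -0.0, -1.0]]
wrist_force: [0.3, 0.3, 0.8]
gripper_width: 1.001
gripper_force: 0.0
```

>>> {"method": "drive_tool", "body": {"rows": [[100,17,-34,0,0,0,0.06],[100,17,-34,0,0,0,0.06],[100,17,-34,0,0,0,0.06],[100,17,-34,0,0,0,0.06],[100,17,-34,0,0,0,0.045]]}}

```text
time_s: 2.53
tcp_pos: [0.3764, 0.2599, 0.242]
ee_rot: [[0.971, 0.238, 0.001], [0.238, -0.971, 0.001], [0.001, -0.001, -1.0]]
wrist_force: [0.6, -0.0, 0.2]
gripper_width: 0.998
gripper_force: 0.0
```

>>> {"method": "drive_tool", "body": {"rows": [[100,17,-34,0,0,0,0],[100,17,-34,-10,0,0,0],[100,17,-34,-30,0,0,0],[100,17,-34,-35,0,0,0],[100,17,-34,-35,0,0,0]]}}

```text
time_s: 2.95
tcp_pos: [0.4529, 0.1081, 0.1492]
ee_rot: [[0.972, 0.235, 0.003], [0.235, -0.972, 0.002], [0.003, -0.001, -1.0]]
wrist_force: [1.1, 0.7, -0.3]
gripper_width: 1.001
gripper_force: 0.0
```

>>> {"method": "drive_tool", "body": {"rows": [[100,17,-34,-10,0,0,0],[100,1,-1,0,0,0,0],[100,0,0,0,0,0,0]]}}

```text
time_s: 3.2
tcp_pos: [0.4703, 0.0726, 0.1384]
ee_rot: [[0.973, 0.231, -0.002], [0.231, -0.973, -0.001], [-0.002, 0.001, -1.0]]
wrist_force: [0.7, 0.4, 0.7]
gripper_width: 0.998
gripper_force: 0.0
```

>>> {"method": "drive_tool", "body": {"rows": [[100,4.7,-8,-10,0,0,0],[100,4,-7.6,-20,0,0,0],[100,0,0,-20,0,0,0],[100,0,0,-10,0,0,0],[100,0,0,0,0,0,0]]}}

```text
time_s: 3.62
tcp_pos: [0.4773, 0.0591, 0.0773]
ee_rot: [[0.972, 0.236, -0.004], [0.236, -0.972, -0.001], [-0.004, 0.0, -1.0]]
wrist_force: [-0.3, -0.6, -0.3]
gripper_width: 0.998
gripper_force: 0.0
```

>>> {"method": "drive_tool", "body": {"rows": [[100,1.5,-2,-10,0,0,0],[100,0,0,-15,0,0,0],[100,0,0,-15,0,0,0],[100,0,0,-6,0,0,0],[100,0,0,0,0,0,0]]}}

```text
time_s: 4.03
tcp_pos: [0.4798, 0.057, 0.0325]
ee_rot: [[0.972, 0.236, -0.001], [0.236, -0.972, -0.001], [-0.002, 0.0, -1.0]]
wrist_force: [0.5, 0.2, -0.3]
gripper_width: 1.004
gripper_force: 0.0
```

>>> {"method": "drive_tool", "body": {"rows": [[0,0,0,0,0,0,0],[0,0,0,0,0,0,0],[0,0,0,0,0,0,0],[0,0,0,0,0,0,0],[0,0,0,0,0,0,0]]}}

```text
time_s: 4.45
tcp_pos: [0.4807, 0.0571, 0.034]
ee_rot: [[0.972, 0.235, 0.001], [0.235, -0.972, 0.001], [0.002, -0.0, -1.0]]
wrist_force: [-0.9, 0.1, 1.8]
gripper_width: 0.731
gripper_force: 30.0
```

>>> {"method": "drive_tool", "body": {"rows": [[0,0,0,5,0,0,0],[0,0,0,15,0,0,0],[0,0,0,20,0,0,0],[0,0,0,20,0,0,0],[0,0,0,10,0,0,0]]}}

```text
time_s: 4.87
tcp_pos: [0.4811, 0.0571, 0.1056]
ee_rot: [[0.972, 0.235, 0.003], [0.235, -0.972, 0.001], [0.003, -0.0, -1.0]]
wrist_force: [0.8, 0.7, -0.8]
gripper_width: 0.732
gripper_force: 30.0
```

>>> {"method": "drive_tool", "body": {"rows": [[0,-4,-10,0,0,0,0],[0,-4,-15,0,0,0,-0.1],[0,-4,-15,0,0,0,-0.1],[0,-4,-15,0,0,0,-0.1],[0,-4,-15,0,0,0,-0.1]]}}

```text
time_s: 5.28
tcp_pos: [0.4585, -0.0145, 0.1024]
ee_rot: [[0.986, -0.167, -0.002], [-0.167, -0.986, -0.0], [-0.002, 0.001, -1.0]]
wrist_force: [0.1, -0.5, -1.5]
gripper_width: 0.735
gripper_force: 30.0
```

>>> {"method": "drive_tool", "body": {"rows": [[0,-4,-15,0,0,0,-0.1],[0,-4,-15,0,0,0,-0.1],[0,-4,-15,-5,0,0,-0.1],[0,-4,-10,-10,0,0,-0.1],[0,0,0,-10,0,0,-0.1]]}}

```text
time_s: 5.7
tcp_pos: [0.4417, -0.0701, 0.0773]
ee_rot: [[0.783, -0.622, -0.003], [-0.622, -0.783, -0.0], [-0.002, 0.002, -1.0]]
wrist_force: [-0.3, 0.2, -1.4]
gripper_width: 0.733
gripper_force: 30.0
```

>>> {"method": "drive_tool", "body": {"rows": [[0,0,0,-15,0,0,0],[0,0,0,-15,0,0,0],[0,0,0,-10,0,0,0],[0,0,0,-5,0,0,0],[0,0,0,0,0,0,0]]}}

```text
time_s: 6.12
tcp_pos: [0.4424, -0.0688, 0.0318]
ee_rot: [[0.788, -0.616, -0.004], [-0.616, -0.788, -0.001], [-0.003, 0.003, -1.0]]
wrist_force: [-0.2, 0.4, -2.2]
gripper_width: 0.733
gripper_force: 30.0
```

>>> {"method": "drive_tool", "body": {"rows": [[0,0,0,-1,0,0,0],[0,0,0,-1,0,0,0],[0,0,0,-1,0,0,0]]}}

```text
time_s: 6.37
tcp_pos: [0.4446, -0.0681, 0.0308]
ee_rot: [[0.788, -0.615, 0.001], [-0.615, -0.788, 0.0], [0.001, -0.001, -1.0]]
wrist_force: [-0.4, 0.4, -1.0]
gripper_width: 0.735
gripper_force: 30.0
```

>>> {"method": "drive_tool", "body": {"rows": [[0,0,0,-1,0,0,0],[0,0,0,-1,0,0,0],[0,0,0,0,0,0,0]]}}

```text
time_s: 6.62
tcp_pos: [0.4442, -0.0681, 0.0284]
ee_rot: [[0.788, -0.615, 0.0], [-0.615, -0.788, 0.0], [0.0, -0.0, -1.0]]
wrist_force: [-0.1, -0.2, -2.6]
gripper_width: 0.736
gripper_force: 30.0
```

>>> {"method": "drive_tool", "body": {"rows": [[0,0,0,-1,0,0,0],[0,0,0,0,0,0,0]]}}

```text
time_s: 6.78
tcp_pos: [0.4442, -0.0681, 0.0272]
ee_rot: [[0.788, -0.615, -0.0], [-0.615, -0.788, -0.0], [-0.0, 0.0, -1.0]]
wrist_force: [0.5, 0.2, -1.3]
gripper_width: 0.733
gripper_force: 30.0
```

>>> {"method": "drive_tool", "body": {"rows": [[0,0,0,-1,0,0,0],[0,0,0,0,0,0,0]]}}

```text
time_s: 6.95
tcp_pos: [0.4442, -0.0681, 0.0262]
ee_rot: [[0.788, -0.615, -0.0], [-0.615, -0.788, -0.0], [-0.0, 0.0, -1.0]]
wrist_force: [-0.6, -1.0, -1.6]
gripper_width: 0.734
gripper_force: 30.0
```

>>> {"method": "drive_tool", "body": {"rows": [[0,0,0,-1,0,0,0],[0,0,0,0,0,0,0]]}}

```text
time_s: 7.12
tcp_pos: [0.4443, -0.0681, 0.0259]
ee_rot: [[0.789, -0.615, 0.0], [-0.615, -0.789, -0.0], [0.0, 0.0, -1.0]]
wrist_force: [-1.8, 0.5, 6.8]
gripper_width: 0.733
gripper_force: 30.0
```

>>> {"method": "drive_tool", "body": {"rows": [[0,0,0,-1,0,0,0],[0,0,0,0,0,0,0]]}}

```text
time_s: 7.28
tcp_pos: [0.4443, -0.0681, 0.0259]
ee_rot: [[0.789, -0.615, 0.0], [-0.615, -0.789, -0.0], [0.0, -0.0, -1.0]]
wrist_force: [-5.4, 1.5, 14.7]
gripper_width: 0.73
gripper_force: 30.0
```

>>> {"method": "drive_tool", "body": {"rows": [[100,0,0,0,0,0,0],[100,0,0,0,0,0,0],[100,0,0,0,0,0,0],[100,0,0,10,0,0,0],[100,0,0,30,0,0,0]]}}

```text
time_s: 7.7
tcp_pos: [0.4414, -0.0686, 0.0615]
ee_rot: [[0.788, -0.616, -0.01], [-0.616, -0.788, -0.001], [-0.007, 0.007, -1.0]]
wrist_force: [-0.2, 0.4, -0.3]
gripper_width: 0.977
gripper_force: 0.0
```

>>> {"method": "drive_tool", "body": {"rows": [[100,0,0,35,0,0,0],[100,0,10,30,0,0,0.112],[100,0,30,0,0,0,0.112],[100,0,30,0,0,0,0.112],[100,0,30,0,0,0,0.112]]}}

```text
time_s: 8.12
tcp_pos: [0.4443, 0.0329, 0.1299]
ee_rot: [[0.978, -0.209, 0.002], [-0.209, -0.978, 0.001], [0.001, -0.001, -1.0]]
wrist_force: [-0.2, -0.0, 0.1]
gripper_width: 1.0
gripper_force: 0.0
```

>>> {"method": "drive_tool", "body": {"rows": [[100,0,30,0,0,0,0.112],[100,0,20,0,0,0,0.112],[100,0,0,0,0,0,0.112],[100,0,0,0,0,0,0.112],[100,0,0,0,0,0,0.112]]}}

```text
time_s: 8.53
tcp_pos: [0.4441, 0.0824, 0.1289]
ee_rot: [[0.939, 0.345, -0.001], [0.345, -0.939, -0.0], [-0.001, 0.0, -1.0]]
wrist_force: [-0.7, -0.5, -0.1]
gripper_width: 1.0
gripper_force: 0.0
```

```bash
cat > bench.py <<'E'
from h import *
def measure(q0,z,tag):
    js=[]; cs={}
    for n in ['top','side']:
        k=[capture(n) for _ in range(3)]; c=dict(k[-1]); c['frame']=np.mean([a['frame'] for a in k],0).astype(np.uint8)
        f=lambda q:[place(BL,q,z)]+[np.vstack([place(BL[[i,(i+1)%6]],q,z),place(BL[[i,(i+1)%6]],q,z-.03)]) for i in range(6)]
        p=proj(c,place(BL,q0,z-.015)).mean(0).round().astype(int); c=roi(c,p[0],p[1],30)
        v=cut(c,c['frame'].astype(float)).mean(2); bg=np.percentile(v,80); print(n,np.percentile(v,[3,10,50,80]).round())
        lo=np.percentile(v,4); T=np.clip((bg*.93-v)/(bg*.93-lo*1.15),0,1)
        w=(cv2.dilate(render(c,f(q0)),np.ones((11,11)))>.02).astype(float)
        js.append((c,T,w,f)); cs[n]=c
    ims=[]
    for s in (js[:1],js[1:],js):
        q,r=fit(s,q0); print(tag,q[:2].round(4),np.degrees(q[2]).round(1),round(r,1))
    for c,T,w,f in js:
        im=cv2.resize(cut(c,c['frame']),(400,400),interpolation=cv2.INTER_CUBIC); S=400/60
        for P in (place(BL,q,z),place(BL,q,z-.03)):
            cv2.polylines(im,[((proj(c,P)+.5-c['roi'][:2])*S).round().astype(np.int32)],True,(255,0,0),1)
        ims.append(im)
    save(tag,np.hstack(ims)); return q
E
python3 -c "
from bench import *
measure([.444,-.068,np.radians(52)-0.12],.03,'bench')
s=sense();print(s['tcp_pos'],s['time_s'])"
```

```text
top [ 64.  77. 170. 170.]
side [ 57.  63. 130. 189.]
bench [ 0.4433 -0.065 ] 52.2 4.9
bench [ 0.4439 -0.0649] 51.3 115.6
bench [ 0.4433 -0.0649] 50.9 121.9
[0.44419962 0.081737   0.12917854] 8.8333
```

View pics/bench.png

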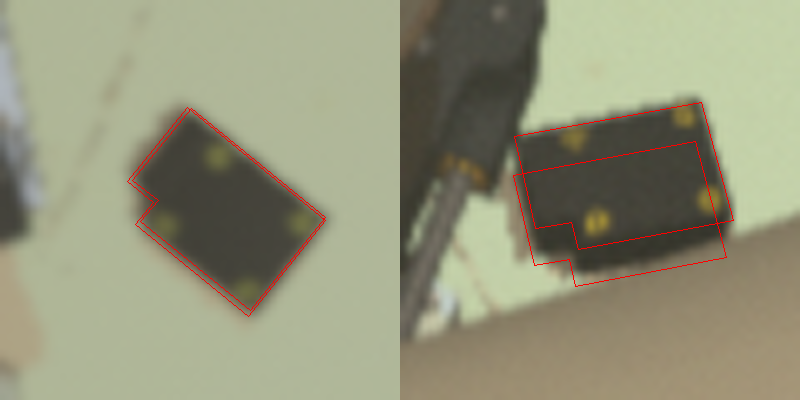

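Block lies flat with the stepped corner pointing image left, yaw 52°, agreeing with the release pose. I'll regrip across the long sides at the release TCP.

>>> {"method": "drive_tool", "body": {"rows": [[100,0,-15,0,0,0,0.1114],[100,0,-35,0,0,0,0.1114],[100,0,-35,0,0,0,0.1114],[100,0,-35,0,0,0,0.1114],[100,0,-25,0,0,0,0.1114]]}}

```text
time_s: 9.25
tcp_pos: [0.4439, -0.0621, 0.1293]
ee_rot: [[0.625, 0.781, -0.0], [0.781, -0.625, -0.0], [-0.0, -0.0, -1.0]]
wrist_force: [0.7, 0.3, -0.3]
gripper_width: 0.999
gripper_force: 0.0
```

>>> {"method": "drive_tool", "body": {"rows": [[100,0,-4.8,-15,0,0,0],[100,0,0,-20,0,0,0],[100,0,0,-15,0,0,0],[100,0,0,0,0,0,0],[100,0,0,0,0,0,0]]}}

```text
time_s: 9.67
tcp_pos: [0.444, -0.0652, 0.0789]
ee_rot: [[0.628, 0.778, -0.002], [0.778, -0.628, -0.001], [-0.002, -0.001, -1.0]]
wrist_force: [1.0, 0.7, 1.3]
gripper_width: 0.999
gripper_force: 0.0
```

>>> {"method": "drive_tool", "body": {"rows": [[100,0.3,-2.9,-10,0,0,0.0175],[100,0,0,-15,0,0,0],[100,0,0,-12,0,0,0],[100,0,0,-5,0,0,0],[100,0,0,0,0,0,0]]}}

```text
time_s: 10.08
tcp_pos: [0.4447, -0.0677, 0.0373]
ee_rot: [[0.614, 0.79, -0.001], [0.79, -0.614, -0.0], [-0.001, -0.0, -1.0]]
wrist_force: [-0.1, -0.2, -0.3]
gripper_width: 1.003
gripper_force: 0.0
```

>>> {"method": "drive_tool", "body": {"rows": [[100,-0.4,-0.4,-6,0,0,0],[100,0,0,-5,0,0,0],[100,0,0,-2,0,0,0],[100,0,0,0,0,0,0],[100,0,0,0,0,0,0]]}}

```text
time_s: 10.5
tcp_pos: [0.4444, -0.0682, 0.0244]
ee_rot: [[0.614, 0.79, 0.0], [0.79, -0.614, -0.0], [0.0, 0.0, -1.0]]
wrist_force: [-0.1, 0.4, 1.0]
gripper_width: 1.001
gripper_force: 0.0
```

>>> {"method": "drive_tool", "body": {"rows": [[0,0,0,0,0,0,0],[0,0,0,0,0,0,0],[0,0,0,0,0,0,0],[0,0,0,0,0,0,0],[0,0,0,0,0,0,0]]}}

```text
time_s: 10.92
tcp_pos: [0.4443, -0.0682, 0.0244]
ee_rot: [[0.614, 0.79, 0.0], [0.79, -0.614, 0.0], [0.0, 0.0, -1.0]]
wrist_force: [0.4, -0.3, -0.1]
gripper_width: 0.708
gripper_force: 0.0
```

>>> {"method": "drive_tool", "body": {"rows": [[0,0,0,0,0,0,0],[0,0,0,0,0,0,0],[0,0,0,0,0,0,0]]}}

```text
time_s: 11.17
tcp_pos: [0.444, -0.0682, 0.0243]
ee_rot: [[0.614, 0.789, -0.0], [0.789, -0.614, -0.0], [-0.0, -0.0, -1.0]]
wrist_force: [-1.0, 0.6, 1.0]
gripper_width: 0.501
gripper_force: 30.0
```

>>> {"method": "drive_tool", "body": {"rows": [[0,0,0,10,0,0,0],[0,0,0,25,0,0,0],[0,0,0,30,0,0,0],[0,0,0,18,0,0,0],[0,5,-5,0,0,0,-0.05]]}}

```text
time_s: 11.58
tcp_pos: [0.4509, -0.0727, 0.1109]
ee_rot: [[0.652, 0.758, 0.007], [0.758, -0.652, 0.001], [0.006, 0.005, -1.0]]
wrist_force: [-0.3, 0.2, -2.7]
gripper_width: 0.503
gripper_force: 30.0
```

>>> {"method": "drive_tool", "body": {"rows": [[0,9,-12,0,0,0,-0.11],[0,9,-12,0,0,0,-0.11],[0,9,-12,0,0,0,-0.11],[0,9,-12,0,0,0,-0.11],[0,9,-12,0,0,0,-0.11]]}}

```text
time_s: 12.0
tcp_pos: [0.4941, -0.1337, 0.1068]
ee_rot: [[0.954, 0.3, -0.001], [0.3, -0.954, 0.0], [-0.001, -0.001, -1.0]]
wrist_force: [0.4, 1.0, -1.7]
gripper_width: 0.502
gripper_force: 30.0
```

>>> {"method": "drive_tool", "body": {"rows": [[0,9,-12,0,0,0,-0.11],[0,9,-12,0,0,0,-0.11],[0,9,-12,0,0,0,-0.11],[0,9,-12,0,0,0,-0.11],[0,9,-12,0,0,0,-0.11]]}}

```text
time_s: 12.42
tcp_pos: [0.539, -0.1937, 0.1065]
ee_rot: [[0.97, -0.243, -0.002], [-0.243, -0.97, 0.0], [-0.002, -0.0, -1.0]]
wrist_force: [-0.2, 1.0, -0.8]
gripper_width: 0.503
gripper_force: 30.0
```

>>> {"method": "drive_tool", "body": {"rows": [[0,2,-2,0,0,0,0],[0,0,0,0,0,0,0],[0,0,0,0,0,0,0]]}}

```text
time_s: 12.67
tcp_pos: [0.5403, -0.1949, 0.1066]
ee_rot: [[0.972, -0.236, -0.002], [-0.236, -0.972, 0.001], [-0.002, -0.0, -1.0]]
wrist_force: [-0.5, 0.2, -1.8]
gripper_width: 0.501
gripper_force: 30.0
```

>>> {"method": "drive_tool", "body": {"rows": [[0,1,0,-12,0,0,-0.025],[0,0,0,-4,0,0,0],[0,0,0,0,0,0,0],[0,0,0,0,0,0,0]]}}

```text
time_s: 13.0
tcp_pos: [0.5417, -0.1947, 0.0912]
ee_rot: [[0.966, -0.26, -0.001], [-0.26, -0.966, 0.0], [-0.001, 0.0, -1.0]]
wrist_force: [-0.2, -0.4, -1.5]
gripper_width: 0.501
gripper_force: 30.0
```

```bash
python3 - <<'E'
from h import *
s=sense(); p=s['tcp_pos']; R=np.array(s['ee_rot']); print(p,np.degrees(np.arctan2(R[1,0],R[0,0])))
qb=[p[0],p[1],np.arctan2(R[1,0],R[0,0])]; ub=p[2]-.0243
qs=[.5415,-.195,np.radians(-15)]
B=np.array([[-58,-43],[94,-43],[94,43],[-58,43]])/1e3; W1=np.array([[33,-30],[45,-30],[45,30],[33,30]])/1e3
ims=[]
for n,x,y in [('top',362,192),('side',322,165)]:
    c=roi(capture(n),x,y,40); im=cv2.resize(cut(c,c['frame']),(400,400),interpolation=cv2.INTER_CUBIC)
    for P,q,z,col in [(B,qs,.008,(255,0,0)),(W1,qs,.044,(255,0,0)),(-W1,qs,.044,(255,0,0)),(BL,qb,ub,(0,0,255)),(BL,qb,ub+.03,(0,0,255))]:
        cv2.polylines(im,[((proj(c,place(P,q,z))+.5-c['roi'][:2])*5).round().astype(np.int32)],True,col,1)
    ims.append(im)
save('hover',np.hstack(ims))
E
```

```text
[ 0.54174055 -0.19472513  0.09118128] -15.08594071212999
```

View pics/hover.png

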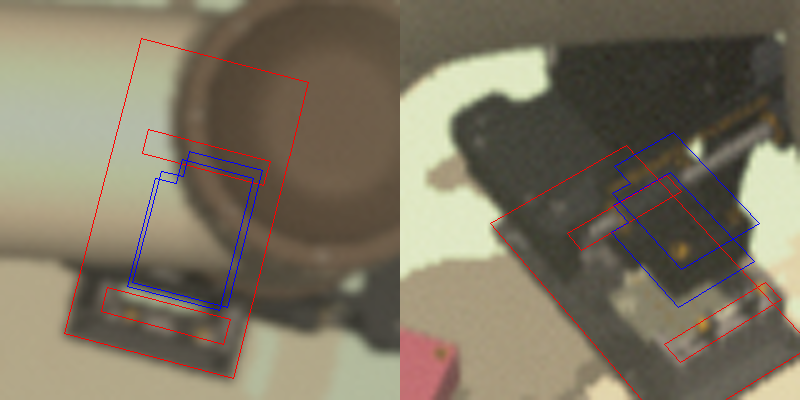

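>>> {"method": "drive_tool", "body": {"rows": [[0,0,0,-10,0,0,0],[0,0,0,-9,0,0,0],[0,0,0,0,0,0,0],[0,0,0,0,0,0,0]]}}

```text
time_s: 13.43
tcp_pos: [0.5415, -0.1952, 0.0712]
ee_rot: [[0.965, -0.262, -0.002], [-0.262, -0.965, 0.0], [-0.002, 0.0, -1.0]]
wrist_force: [-0.1, 0.7, -1.3]
gripper_width: 0.502
gripper_force: 30.0
```

>>> {"method": "drive_tool", "body": {"rows": [[0,0,0,-2,0,0,0],[0,0,0,-2,0,0,0],[0,0,0,0,0,0,0]]}}

```text
time_s: 13.68
tcp_pos: [0.5421, -0.1952, 0.068]
ee_rot: [[0.965, -0.262, -0.0], [-0.262, -0.965, 0.0], [-0.0, -0.0, -1.0]]
wrist_force: [0.0, 0.7, -1.6]
gripper_width: 0.503
gripper_force: 30.0
```

>>> {"method": "drive_tool", "body": {"rows": [[0,0,0,-1,0,0,0],[0,0,0,-1,0,0,0],[0,0,0,0,0,0,0]]}}

```text
time_s: 13.93
tcp_pos: [0.5422, -0.1952, 0.0662]
ee_rot: [[0.965, -0.262, -0.0], [-0.262, -0.965, 0.0], [-0.0, -0.0, -1.0]]
wrist_force: [0.1, -0.0, -2.1]
gripper_width: 0.504
gripper_force: 30.0
```

>>> {"method": "drive_tool", "body": {"rows": [[0,0,0,-1,0,0,0],[0,0,0,-1,0,0,0],[0,0,0,0,0,0,0]]}}

```text
time_s: 14.18
tcp_pos: [0.542, -0.1952, 0.0641]
ee_rot: [[0.965, -0.262, -0.0], [-0.262, -0.965, 0.0], [-0.0, 0.0, -1.0]]
wrist_force: [0.2, -0.1, -1.4]
gripper_width: 0.5
gripper_force: 30.0
```

>>> {"method": "drive_tool", "body": {"rows": [[0,0,0,-1,0,0,0],[0,0,0,0,0,0,0]]}}

```text
time_s: 14.35
tcp_pos: [0.5418, -0.1951, 0.0632]
ee_rot: [[0.965, -0.262, -0.001], [-0.262, -0.965, 0.0], [-0.001, 0.0, -1.0]]
wrist_force: [-1.4, 0.1, 0.1]
gripper_width: 0.503
gripper_force: 30.0
```

>>> {"method": "drive_tool", "body": {"rows": [[0,0,0,-1,0,0,0],[0,0,0,0,0,0,0]]}}

```text
time_s: 14.52
tcp_pos: [0.5415, -0.1951, 0.0622]
ee_rot: [[0.965, -0.262, -0.002], [-0.262, -0.965, 0.0], [-0.002, 0.0, -1.0]]
wrist_force: [-2.0, 0.6, 0.6]
gripper_width: 0.507
gripper_force: 30.0
```

>>> {"method": "drive_tool", "body": {"rows": [[0,-0.9,0.2,0,0,0,0],[0,0,0,-1,0,0,0],[0,0,0,0,0,0,0]]}}

```text
time_s: 14.77
tcp_pos: [0.541, -0.195, 0.0612]
ee_rot: [[0.965, -0.262, -0.001], [-0.262, -0.965, 0.0], [-0.001, 0.0, -1.0]]
wrist_force: [-2.2, 1.1, 0.6]
gripper_width: 0.506
gripper_force: 30.0
```

>>> {"method": "drive_tool", "body": {"rows": [[0,0,0,-1,0,0,0],[0,0,0,-1,0,0,0],[0,0,0,0,0,0,0]]}}

```text
time_s: 15.02
tcp_pos: [0.5409, -0.195, 0.0587]
ee_rot: [[0.965, -0.262, -0.001], [-0.262, -0.965, 0.0], [-0.001, 0.0, -1.0]]
wrist_force: [-2.1, -1.1, -2.0]
gripper_width: 0.503
gripper_force: 30.0
```

>>> {"method": "drive_tool", "body": {"rows": [[0,-0.4,0.1,-1,0,0,0],[0,0,0,-2,0,0,0],[0,0,0,-2,0,0,0],[0,0,0,0,0,0,0]]}}

```text
time_s: 15.35
tcp_pos: [0.5408, -0.195, 0.0537]
ee_rot: [[0.965, -0.262, -0.0], [-0.262, -0.965, -0.0], [-0.0, 0.0, -1.0]]
wrist_force: [-2.1, -1.5, -2.5]
gripper_width: 0.5
gripper_force: 30.0
```

>>> {"method": "drive_tool", "body": {"rows": [[0,0,0,-2,0,0,0],[0,0,0,-2,0,0,0],[0,0,0,0,0,0,0]]}}

```text
time_s: 15.6
tcp_pos: [0.5408, -0.195, 0.0498]
ee_rot: [[0.965, -0.262, -0.0], [-0.262, -0.965, -0.0], [-0.0, 0.0, -1.0]]
wrist_force: [-2.7, -1.8, -2.4]
gripper_width: 0.504
gripper_force: 30.0
```

>>> {"method": "drive_tool", "body": {"rows": [[0,0,0,-3,0,0,0],[0,0,0,-3,0,0,0],[0,0,0,-2,0,0,0],[0,0,0,0,0,0,0]]}}

```text
time_s: 15.93
tcp_pos: [0.5408, -0.1949, 0.0416]
ee_rot: [[0.965, -0.262, -0.0], [-0.262, -0.965, -0.0], [-0.0, 0.0, -1.0]]
wrist_force: [-1.6, -2.1, -3.2]
gripper_width: 0.502
gripper_force: 30.0
```

>>> {"method": "drive_tool", "body": {"rows": [[0,0,0,-2,0,0,0],[0,0,0,-1.5,0,0,0],[0,0,0,0,0,0,0]]}}

```text
time_s: 16.18
tcp_pos: [0.5408, -0.1949, 0.0384]
ee_rot: [[0.965, -0.262, -0.0], [-0.262, -0.965, -0.0], [-0.0, 0.0, -1.0]]
wrist_force: [-3.2, -2.4, -2.2]
gripper_width: 0.504
gripper_force: 30.0
```

>>> {"method": "drive_tool", "body": {"rows": [[0,0,0,-1,0,0,0],[0,0,0,0,0,0,0]]}}

```text
time_s: 16.35
tcp_pos: [0.5408, -0.1949, 0.0377]
ee_rot: [[0.965, -0.262, -0.0], [-0.262, -0.965, -0.0], [-0.0, 0.0, -1.0]]
wrist_force: [-2.8, -1.5, -1.2]
gripper_width: 0.506
gripper_force: 30.0
```

>>> {"method": "drive_tool", "body": {"rows": [[0,0,0,-1,0,0,0],[0,0,0,0,0,0,0]]}}

```text
time_s: 16.52
tcp_pos: [0.5408, -0.1949, 0.0367]
ee_rot: [[0.965, -0.262, -0.0], [-0.262, -0.965, -0.0], [-0.0, 0.0, -1.0]]
wrist_force: [-3.5, -2.1, 0.3]
gripper_width: 0.502
gripper_force: 30.0
```

>>> {"method": "drive_tool", "body": {"rows": [[0,0,0,-1,0,0,0],[0,0,0,0,0,0,0]]}}

```text
time_s: 16.68
tcp_pos: [0.5408, -0.195, 0.0363]
ee_rot: [[0.965, -0.262, -0.0], [-0.262, -0.965, -0.0], [-0.0, 0.0, -1.0]]
wrist_force: [-3.7, -1.1, 3.7]
gripper_width: 0.499
gripper_force: 30.0
```

>>> {"method": "drive_tool", "body": {"rows": [[0,0,0,-1,0,0,0],[100,0,0,0,0,0,0],[100,0,0,0,0,0,0],[100,0,0,0,0,0,0],[100,0,0,0,0,0,0]]}}

```text
time_s: 17.1
tcp_pos: [0.5421, -0.1947, 0.0349]
ee_rot: [[0.965, -0.262, 0.002], [-0.262, -0.965, -0.0], [0.002, -0.0, -1.0]]
wrist_force: [0.7, -0.5, -0.7]
gripper_width: 0.722
gripper_force: 0.0
```

>>> {"method": "drive_tool", "body": {"rows": [[100,0,0,15,0,0,0],[100,0,0,35,0,0,0],[100,0,0,35,0,0,0],[100,-10,5,35,0,0,0],[100,-30,20,35,0,0,0]]}}

```text
time_s: 17.52
tcp_pos: [0.5093, -0.1743, 0.1862]
ee_rot: [[0.965, -0.263, 0.005], [-0.263, -0.965, -0.002], [0.006, 0.0, -1.0]]
wrist_force: [0.9, 0.9, 0.7]
gripper_width: 0.985
gripper_force: 0.0
```

>>> {"method": "drive_tool", "body": {"rows": [[100,-30,30,0,0,0,0],[100,-30,30,0,0,0,0],[100,-20,30,0,0,0,0],[100,-20,30,0,0,0,0],[100,0,0,0,0,0,0]]}}

```text
time_s: 17.93
tcp_pos: [0.4041, -0.0514, 0.184]
ee_rot: [[0.966, -0.257, 0.0], [-0.257, -0.966, 0.002], [0.0, -0.002, -1.0]]
wrist_force: [-0.2, -0.2, -0.7]
gripper_width: 0.996
gripper_force: 0.0
```

```bash
python3 - <<'E'
from h import *
s=sense(); print(s['tcp_pos'],s['time_s'])
qs=[.5408,-.195,np.radians(-15.1)]; ims=[]
B=np.array([[-58,-43],[94,-43],[94,43],[-58,43]])/1e3
ex=np.array([np.cos(qs[2]),np.sin(qs[2])])
def bar(a):
    r=.118; x=.058-r*np.cos(a); z=.054+r*np.sin(a)
    return np.vstack([np.r_[place(np.array([[x,y]]),qs,z)[0]] for y in (-.018,0,.018)])
for n,x,y in [('top',362,178),('side',316,150)]:
    c=roi(capture(n),x,y,48); im=cv2.resize(cut(c,c['frame']),(400,400),interpolation=cv2.INTER_CUBIC); S=400/96
    d=lambda P,col,cl=True: cv2.polylines(im,[((proj(c,P)+.5-c['roi'][:2])*S).round().astype(np.int32)],cl,col,1)
    d(place(B,qs,.008),(255,0,0)); d(place(BL,qs,.042),(0,0,255))
    for a,col in [(1.9,(255,255,0)),(2.05,(0,255,0)),(2.25,(255,0,255))]: d(bar(a),col,False); print(n,a,proj(c,bar(a))[1].round(1),bar(a)[1].round(3))
    ims.append(im); print([(m['p'],m['xy']) for m in search_frame('lever_handle',c)][:2] if 0 else '')
save('seated',np.hstack(ims))
E
```

```text
[ 0.40409899 -0.05136034  0.18402897] 17.9333
top 1.9 [376.2 150.2] [ 0.634 -0.22   0.166]
top 2.05 [377.6 143.5] [ 0.649 -0.224  0.159]
top 2.25 [378.9 136.2] [ 0.668 -0.229  0.146]

side 1.9 [312.6 117.8] [ 0.634 -0.22   0.166]
side 2.05 [308.5 115.7] [ 0.649 -0.224  0.159]
side 2.25 [303.7 114.5] [ 0.668 -0.229  0.146]
```

View pics/seated.png

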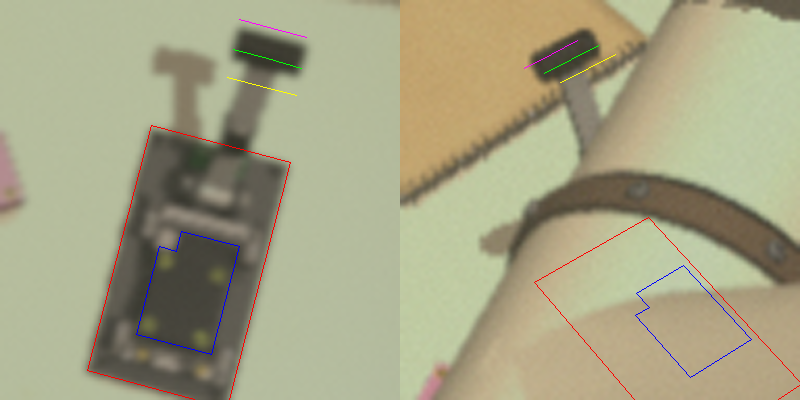

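The block is seated: the overlay matches it and its step sits at the post (crop (170,245)). The lever is at about 2.07 rad with the handle at (0.651, -0.225, 0.158). Before the arc I check how close the caddy is.

```bash
python3 - <<'E'
from h import *
import pickle
D=pickle.load(open('d.pkl','rb'))
for n,c in D.items():
    yy,xx=np.mgrid[0:400,0:640]; px=np.c_[xx.ravel(),yy.ravel()]; ok=c['z_map'][px[:,1],px[:,0]]>0
    W=world(c,px[ok]); k=(W[:,2]>.08)&(W[:,2]<.3)&(W[:,1]<-.25)&(W[:,1]>-.5)&(W[:,0]>.2)&(W[:,0]<.7)
    for a in np.arange(.3,.7,.05):
        m=k&(abs(W[:,0]-a)<.025); y=np.sort(W[m,1])[::-1]
        print(n,a.round(2),m.sum(),y[:3].round(3),np.percentile(y,95).round(3) if len(y) else '')
E
```

```text
top 0.3 2653 [-0.335 -0.335 -0.335] -0.342
top 0.35 2609 [-0.34 -0.34 -0.34] -0.343
top 0.4 2599 [-0.336 -0.336 -0.336] -0.342
top 0.45 2520 [-0.336 -0.336 -0.336] -0.342
top 0.5 2487 [-0.336 -0.336 -0.336] -0.341
top 0.55 0 [] 
top 0.6 0 [] 
top 0.65 0 [] 
side 0.3 2465 [-0.335 -0.335 -0.335] -0.338
side 0.35 2305 [-0.339 -0.339 -0.339] -0.342
side 0.4 2209 [-0.335 -0.335 -0.335] -0.338
side 0.45 2108 [-0.336 -0.336 -0.337] -0.342
side 0.5 2097 [-0.336 -0.336 -0.336] -0.34
side 0.55 37 [-0.34 -0.34 -0.34] -0.34
side 0.6 0 [] 
side 0.65 0 []
```

>>> {"method": "drive_tool", "body": {"rows": [[100,15,-10,20,0,0,0],[100,25,-17,25,0,0,0],[100,25,-17,10,0,0,0],[100,25,-18,0,0,0,0],[100,25,-18,0,0,0,0]]}}

```text
time_s: 18.45
tcp_pos: [0.5247, -0.1365, 0.2396]
ee_rot: [[0.965, -0.263, 0.003], [-0.263, -0.965, -0.0], [0.003, -0.001, -1.0]]
wrist_force: [0.1, 0.8, -0.1]
gripper_width: 1.0
gripper_force: 0.0
```

>>> {"method": "drive_tool", "body": {"rows": [[100,25,-18,0,0,0,0],[100,25,-18,0,0,0,0],[100,25,-18,0,0,0,0],[100,25,-18,0,0,0,0],[100,15,-10,0,0,0,0]]}}

```text
time_s: 18.87
tcp_pos: [0.6396, -0.22, 0.2371]
ee_rot: [[0.964, -0.265, -0.0], [-0.265, -0.964, -0.001], [0.0, 0.001, -1.0]]
wrist_force: [-0.2, 0.8, 0.4]
gripper_width: 1.0
gripper_force: 0.0
```

>>> {"method": "drive_tool", "body": {"rows": [[100,15,-10,0,0,0,0],[100,0,0,0,0,0,0],[100,0,0,0,0,0,0]]}}

```text
time_s: 19.12
tcp_pos: [0.6526, -0.2282, 0.2368]
ee_rot: [[0.964, -0.264, -0.002], [-0.264, -0.964, 0.0], [-0.002, 0.0, -1.0]]
wrist_force: [-0.1, -0.1, 0.2]
gripper_width: 0.999
gripper_force: 0.0
```

>>> {"method": "drive_tool", "body": {"rows": [[100,-1,2.5,-10,0,0,0],[100,0,0,-20,0,0,0],[100,0,0,-25,0,0,0],[100,0,0,-18,0,0,0],[100,0,0,-6,0,0,0]]}}

```text
time_s: 19.53
tcp_pos: [0.6484, -0.2229, 0.1558]
ee_rot: [[0.965, -0.262, -0.007], [-0.262, -0.965, 0.002], [-0.007, -0.0, -1.0]]
wrist_force: [-0.6, 0.5, -0.9]
gripper_width: 0.999
gripper_force: 0.0
```

>>> {"method": "drive_tool", "body": {"rows": [[30,0,0,0,0,0,0],[0,0,0,0,0,0,0],[0,0,0,0,0,0,0],[0,0,0,0,0,0,0],[0,0,0,0,0,0,0]]}}

```text
time_s: 19.95
tcp_pos: [0.6517, -0.2239, 0.1613]
ee_rot: [[0.965, -0.262, 0.003], [-0.262, -0.965, -0.0], [0.003, -0.0, -1.0]]
wrist_force: [0.8, 0.4, -0.6]
gripper_width: 0.705
gripper_force: 0.0
```

>>> {"method": "drive_tool", "body": {"rows": [[0,0,0,0,0,0,0],[0,0,0,0,0,0,0],[0,0,0,0,0,0,0],[0,0,0,0,0,0,0]]}}

```text
time_s: 20.28
tcp_pos: [0.6507, -0.2257, 0.16]
ee_rot: [[0.965, -0.262, -0.001], [-0.262, -0.965, -0.003], [-0.0, 0.003, -1.0]]
wrist_force: [0.2, -4.2, 0.8]
gripper_width: 0.412
gripper_force: 30.0
```

```bash
python3 -c "
import numpy as np
a=np.r_[2.06,2.02,np.linspace(1.94,0.06,20),0.0]
X=58-118*np.cos(a);Z=54+118*np.sin(a);d=np.diff(X)
r=np.c_[np.zeros(len(d)),d*.9655,d*-.2605,np.diff(Z)].round(1)
for i in range(0,len(r),5): print([[0]+list(map(float,x[1:]))+[0,0,0] for x in r[i:i+5]],a[i+1:i+6].round(2)[-1])
"
```

```text
[[0, -4.1, 1.1, 2.1, 0, 0, 0], [0, -8.4, 2.3, 3.8, 0, 0, 0], [0, -10.7, 2.9, 3.7, 0, 0, 0], [0, -11.0, 3.0, 2.6, 0, 0, 0], [0, -11.2, 3.0, 1.4, 0, 0, 0]] 1.64
[[0, -11.3, 3.0, 0.3, 0, 0, 0], [0, -11.2, 3.0, -0.9, 0, 0, 0], [0, -11.1, 3.0, -2.0, 0, 0, 0], [0, -10.8, 2.9, -3.2, 0, 0, 0], [0, -10.5, 2.8, -4.3, 0, 0, 0]] 1.15
[[0, -10.0, 2.7, -5.3, 0, 0, 0], [0, -9.5, 2.6, -6.3, 0, 0, 0], [0, -8.8, 2.4, -7.2, 0, 0, 0], [0, -8.1, 2.2, -8.1, 0, 0, 0], [0, -7.3, 2.0, -8.9, 0, 0, 0]] 0.65
[[0, -6.4, 1.7, -9.6, 0, 0, 0], [0, -5.5, 1.5, -10.2, 0, 0, 0], [0, -4.5, 1.2, -10.7, 0, 0, 0], [0, -3.4, 0.9, -11.1, 0, 0, 0], [0, -2.3, 0.6, -11.4, 0, 0, 0]] 0.16
[[0, -1.2, 0.3, -11.6, 0, 0, 0], [0, -0.2, 0.1, -7.1, 0, 0, 0]] 0.0
```

>>> {"method": "drive_tool", "body": {"rows": [[0,-4.1,1.1,2.1,0,0,0],[0,-8.4,2.3,3.8,0,0,0],[0,-10.7,2.9,3.7,0,0,0],[0,-11.0,3.0,2.6,0,0,0],[0,-11.2,3.0,1.4,0,0,0]]}}

```text
time_s: 20.7
tcp_pos: [0.6079, -0.2141, 0.1749]
ee_rot: [[0.965, -0.262, 0.007], [-0.262, -0.965, -0.004], [0.008, 0.002, -1.0]]
wrist_force: [3.6, -7.6, -0.7]
gripper_width: 0.413
gripper_force: 30.0
```

>>> {"method": "drive_tool", "body": {"rows": [[0,-11.3,3.0,0.3,0,0,0],[0,-11.2,3.0,-0.9,0,0,0],[0,-11.1,3.0,-2.0,0,0,0],[0,-10.8,2.9,-3.2,0,0,0],[0,-10.5,2.8,-4.3,0,0,0]]}}

```text
time_s: 21.12
tcp_pos: [0.5545, -0.1997, 0.1688]
ee_rot: [[0.966, -0.26, 0.012], [-0.26, -0.966, -0.007], [0.013, 0.003, -1.0]]
wrist_force: [-0.6, -5.9, 13.7]
gripper_width: 0.408
gripper_force: 30.0
```

>>> {"method": "drive_tool", "body": {"rows": [[0,0,0,0,0,0,0],[0,-10.0,2.7,-5.3,0,0,0],[0,-9.5,2.6,-6.3,0,0,0],[0,-8.8,2.4,-7.2,0,0,0],[0,0,0,0,0,0,0]]}}

```text
time_s: 21.53
tcp_pos: [0.5201, -0.1905, 0.147]
ee_rot: [[0.965, -0.262, -0.002], [-0.262, -0.965, -0.002], [-0.001, 0.003, -1.0]]
wrist_force: [-8.5, -1.8, 11.9]
gripper_width: 0.408
gripper_force: 30.0
```

>>> {"method": "drive_tool", "body": {"rows": [[0,-8.1,2.2,-8.1,0,0,0],[0,-7.3,2.0,-8.9,0,0,0],[0,-6.4,1.7,-9.6,0,0,0],[0,0,0,0,0,0,0]]}}

```text
time_s: 21.87
tcp_pos: [0.4967, -0.1841, 0.1175]
ee_rot: [[0.965, -0.263, -0.007], [-0.263, -0.965, -0.001], [-0.006, 0.002, -1.0]]
wrist_force: [-7.2, -3.9, 1.2]
gripper_width: 0.409
gripper_force: 30.0
```

>>> {"method": "drive_tool", "body": {"rows": [[0,-5.5,1.5,-10.2,0,0,0],[0,-4.5,1.2,-10.7,0,0,0],[0,-3.4,0.9,-11.1,0,0,0],[0,0,0,0,0,0,0]]}}

```text
time_s: 22.2
tcp_pos: [0.4836, -0.1806, 0.0844]
ee_rot: [[0.965, -0.263, -0.007], [-0.263, -0.965, -0.001], [-0.007, 0.002, -1.0]]
wrist_force: [-5.0, -5.6, -2.3]
gripper_width: 0.406
gripper_force: 30.0
```

>>> {"method": "drive_tool", "body": {"rows": [[0,-2.3,0.6,-11.4,0,0,0],[0,-1.2,0.3,-6,0,0,0],[0,0,0,0,0,0,0]]}}

```text
time_s: 22.45
tcp_pos: [0.4808, -0.1798, 0.0673]
ee_rot: [[0.965, -0.263, -0.007], [-0.263, -0.965, -0.001], [-0.006, 0.002, -1.0]]
wrist_force: [-3.9, -7.0, -2.2]
gripper_width: 0.407
gripper_force: 30.0
```

>>> {"method": "drive_tool", "body": {"rows": [[0,0,0,-5,0,0,0],[0,0,0,-4,0,0,0],[0,0,0,0,0,0,0]]}}

```text
time_s: 22.7
tcp_pos: [0.4802, -0.1797, 0.0585]
ee_rot: [[0.965, -0.263, -0.008], [-0.263, -0.965, -0.0], [-0.008, 0.002, -1.0]]
wrist_force: [-4.8, -5.3, -1.6]
gripper_width: 0.409
gripper_force: 30.0
```

>>> {"method": "drive_tool", "body": {"rows": [[0,0,0,-2,0,0,0],[0,0,0,-2,0,0,0],[0,0,0,0,0,0,0]]}}

```text
time_s: 22.95
tcp_pos: [0.4802, -0.1797, 0.0549]
ee_rot: [[0.965, -0.263, -0.008], [-0.263, -0.965, -0.0], [-0.008, 0.002, -1.0]]
wrist_force: [-5.7, -5.8, 0.9]
gripper_width: 0.403
gripper_force: 30.0
```

>>> {"method": "drive_tool", "body": {"rows": [[0,0,0,-2,0,0,0],[0,0,0,0,0,0,0]]}}

```text
time_s: 23.12
tcp_pos: [0.4802, -0.1797, 0.053]
ee_rot: [[0.965, -0.263, -0.008], [-0.263, -0.965, -0.0], [-0.007, 0.002, -1.0]]
wrist_force: [-5.3, -5.6, 2.0]
gripper_width: 0.408
gripper_force: 30.0
```

>>> {"method": "drive_tool", "body": {"rows": [[0,0,0,-1.5,0,0,0],[0,0,0,0,0,0,0]]}}

```text
time_s: 23.28
tcp_pos: [0.4803, -0.1797, 0.0517]
ee_rot: [[0.965, -0.263, -0.008], [-0.263, -0.965, -0.0], [-0.007, 0.002, -1.0]]
wrist_force: [-6.4, -5.3, 4.3]
gripper_width: 0.41
gripper_force: 30.0
```

>>> {"method": "drive_tool", "body": {"rows": [[0,0,0,-1.5,0,0,0],[0,0,0,0,0,0,0]]}}

```text
time_s: 23.45
tcp_pos: [0.4803, -0.1797, 0.0503]
ee_rot: [[0.965, -0.263, -0.008], [-0.263, -0.965, -0.0], [-0.007, 0.002, -1.0]]
wrist_force: [-6.7, -4.8, 4.3]
gripper_width: 0.406
gripper_force: 30.0
```

>>> {"method": "drive_tool", "body": {"rows": [[0,0,0,-1.5,0,0,0],[0,0,0,0,0,0,0]]}}

```text
time_s: 23.62
tcp_pos: [0.4803, -0.1797, 0.0488]
ee_rot: [[0.965, -0.263, -0.007], [-0.263, -0.965, -0.0], [-0.007, 0.002, -1.0]]
wrist_force: [-6.8, -4.7, 4.5]
gripper_width: 0.409
gripper_force: 30.0
```

>>> {"method": "drive_tool", "body": {"rows": [[0,0,0,-2,0,0,0],[0,0,0,0,0,0,0]]}}

```text
time_s: 23.78
tcp_pos: [0.4804, -0.1798, 0.0478]
ee_rot: [[0.965, -0.262, -0.008], [-0.262, -0.965, -0.001], [-0.007, 0.003, -1.0]]
wrist_force: [-8.4, -4.2, 11.6]
gripper_width: 0.406
gripper_force: 30.0
```

>>> {"method": "drive_tool", "body": {"rows": [[0,0,0,-2,0,0,0],[0,0,0,0,0,0,0]]}}

```text
time_s: 23.95
tcp_pos: [0.4806, -0.1798, 0.0472]
ee_rot: [[0.965, -0.261, -0.007], [-0.261, -0.965, -0.001], [-0.007, 0.003, -1.0]]
wrist_force: [-11.0, -2.0, 21.2]
gripper_width: 0.404
gripper_force: 30.0
```

```bash
python3 - <<'E'
from h import *
c=capture('side'); save('lev',cv2.resize(c['frame'][110:230,250:410],(800,600),interpolation=cv2.INTER_CUBIC))
E
```

```text
(no output)
```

View pics/lev.png

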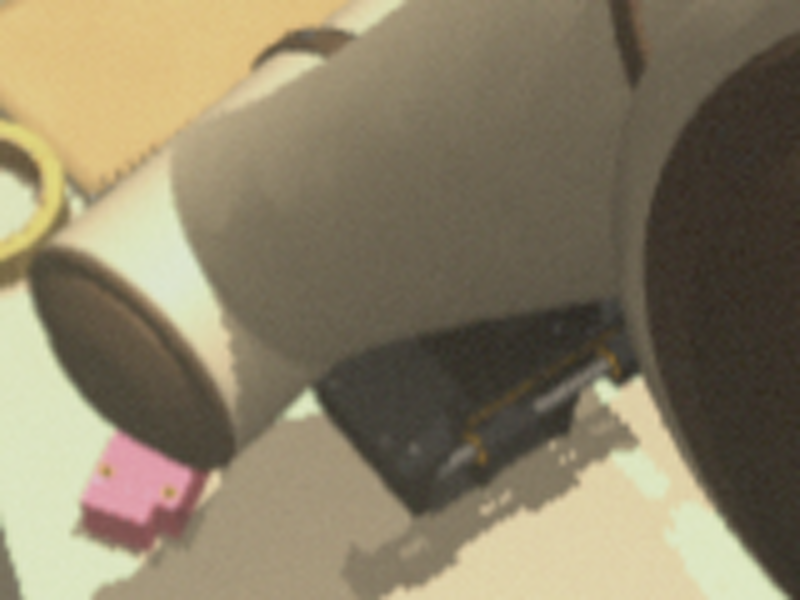

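The view is mostly arm and gripper, so it doesn't settle the lever angle. The force is rising steeply, so the lever is against its stop. I'll press a little more, release, back off and check.

>>> {"method": "drive_tool", "body": {"rows": [[0,0,0,-1.5,0,0,0],[0,0,0,0,0,0,0],[0,0,0,0,0,0,0]]}}

```text
time_s: 24.25
tcp_pos: [0.4808, -0.1799, 0.0467]
ee_rot: [[0.965, -0.261, -0.006], [-0.261, -0.965, -0.001], [-0.006, 0.003, -1.0]]
wrist_force: [-12.9, -1.0, 27.1]
gripper_width: 0.407
gripper_force: 30.0
```

>>> {"method": "drive_tool", "body": {"rows": [[100,0,0,0,0,0,0],[100,0,0,0,0,0,0],[100,0,0,0,0,0,0],[100,0,0,0,0,0,0],[100,0,0,2,0,0,0]]}}

```text
time_s: 24.67
tcp_pos: [0.4838, -0.1786, 0.0449]
ee_rot: [[0.965, -0.262, -0.001], [-0.262, -0.965, 0.0], [-0.001, 0.0, -1.0]]
wrist_force: [0.0, 0.3, 1.1]
gripper_width: 0.698
gripper_force: 0.0
```

>>> {"method": "drive_tool", "body": {"rows": [[100,0,0,20,0,0,0],[100,0,0,35,0,0,0],[100,0,0,35,0,0,0],[100,-20,20,30,0,0,0],[100,-30,40,20,0,0,0]]}}

```text
time_s: 25.08
tcp_pos: [0.4435, -0.1284, 0.1843]
ee_rot: [[0.965, -0.264, 0.007], [-0.264, -0.965, -0.001], [0.007, -0.001, -1.0]]
wrist_force: [1.4, 1.2, 1.9]
gripper_width: 0.983
gripper_force: 0.0
```

>>> {"method": "drive_tool", "body": {"rows": [[100,-20,40,0,0,0,0],[100,-10,40,0,0,0,0],[100,0,40,0,0,0,0],[100,0,30,0,0,0,0],[100,0,0,0,0,0,0]]}}

```text
time_s: 25.5
tcp_pos: [0.4126, 0.0235, 0.1816]
ee_rot: [[0.967, -0.256, 0.002], [-0.256, -0.967, 0.001], [0.002, -0.002, -1.0]]
wrist_force: [0.6, -0.2, 0.2]
gripper_width: 1.0
gripper_force: 0.0
```

```bash
cat > lv.py <<'E'
from h import *
print(sense()['tcp_pos'],sense()['time_s'])
qs=[.5408,-.195,np.radians(-15.1)]; ims=[]
def ln(a,r):
    x=.058-r*np.cos(a); z=.054+r*np.sin(a)
    return np.vstack([place(np.array([[x,y]]),qs,z)[0] for y in (-.018,.018)])
for n,x,y in [('top',358,200),('side',335,175)]:
    k=[capture(n) for _ in range(3)]; c=dict(k[-1]); c['z_map']=np.median([a['z_map'] for a in k],0); c=roi(c,x,y,40)
    yy,xx=np.mgrid[y-40:y+40,x-40:x+40]; px=np.c_[xx.ravel(),yy.ravel()]; px=px[c['z_map'][px[:,1],px[:,0]]>0]; W=world(c,px)
    d=W[:,:2]-qs[:2]; u=np.array([np.cos(qs[2]),np.sin(qs[2])]); sx=d@u; sy=d@np.array([-u[1],u[0]])
    for lo,hi,w in [(-68,-54,16),(-30,-10,6),(0,20,6),(30,45,6)]:
        m=(sx*1e3>lo)&(sx*1e3<hi)&(abs(sy)*1e3<w)&(W[:,2]>.045); print(n,(lo,hi),m.sum(),(np.percentile(W[m,2],[10,50,90])*1e3).round(1) if m.any() else '')
    im=cv2.resize(cut(c,c['frame']),(400,400),interpolation=cv2.INTER_CUBIC)
    for a,col in [(0,(0,255,0)),(.1,(255,0,255))]: cv2.polylines(im,[((proj(c,ln(a,.118))+.5-c['roi'][:2])*5).round().astype(np.int32)],False,col,1)
    ims.append(im)
save('final',np.hstack(ims))
E
python3 lv.py
```

```text
[0.41256244 0.0234644  0.18163036] 25.5
top (-68, -54) 82 [59.6 61.2 63. ]
top (-30, -10) 43 [56.  57.3 59. ]
top (0, 20) 42 [56.5 58.1 61.4]
top (30, 45) 32 [56.  57.4 58.6]
side (-68, -54) 0 
side (-30, -10) 0 
side (0, 20) 0 
side (30, 45) 0
```

View pics/final.png

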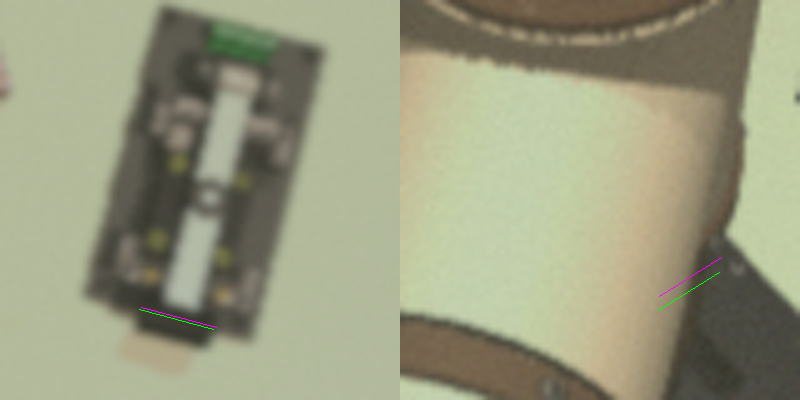

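The lever is shut. In the top view the shank lies level along its whole length (57.3, 58.1 and 57.4 mm, against 57.5 expected) and the handle is at (178,325) in the crop. The block sits under the pad, and the arm touches nothing.

```bash
python3 -c "
from station import *
print(finish_job())"
```

```text
the job is handed in; nothing more can be done
None
```

The job is handed in, verdict not shown: the block is seated in the socket with its stepped corner at the post, the lever measured level after pressing to its stop (pad force not measured), and I didn't go near the bottle or tape roll.

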